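# Push the drip tray home under the dish drainer

### The arm

A 6-joint arm with a two-finger parallel gripper is mounted at the origin on the work surface. World frame = base frame: x ahead of the robot, y to its left, z up, the work surface at z = 0. Lengths are in mm, angles in rad, forces in N, time in s.
With the tool pointing down it reaches from about 350 to 975 mm from the base axis. Payload 7.1 kg.
Tool frame: the origin (TCP) lies between the finger pads; the fingertips stand robot.tip_extent ahead of it and the grasp point (between the pads) lies 11 mm behind it (robot.tip_extent is the distance from the TCP to the fingertips, in mm); x points along the fingers, z is the direction in which the jaws open and shut, and the axes are right-handed (so a half turn about x gives the same grasp; the last joint's range is limited). The gripper opens to 88 mm and grips with 3 to 60 N. Pads are 20 mm wide; open, the fingers measure 115 mm over their backs; the gripper's body (75 mm by 178 mm) begins 61 mm behind the grasp point.
Start: joints at [1.158, 0.423, 1.63, -0, 1.089, -0.019], TCP at [239.78, 577.157, 230.675] pointing down, gripper open.
Joint ranges: [-3, 3], [-0.9, 2.11], [0.09, 2.58], [-1.31, 4.45], [0.11, 2.69], [-2.54, 2.54]. Speed limits (rad/s): [2.39, 2.39, 3.01, 3.14, 3.14, 3.14].

### API

Orientations are given as a rotation vector (axis times angle).
In Python, from bench import robot, viewer gives the robot as it stands.
- The arm moves only by the tool carry_out, never from a script. Its arguments are lists of equal length, an entry for each row: "fingers": the finger opening in mm, from 0 to 87.8; "xyz": the shift along the world's x, y, z in mm, a list of three; "spin": the turn about the world's z in degrees. A call has 1 to 5 rows; each row shifts and turns the commanded pose from where the row before left it; what a row does not reach is not made up. A row lasts 1/10 s, in which the tool goes at most 50 mm and 8.59 degrees, less where a joint would pass 70% of its speed; a pose out of reach is approached as far as the arm can. A call is refused whole if a number of a shift passes 50 or a number of a turn 8.59, either way. A call with a gripper value outside its range is refused whole. The fingers move at their own pace and stop on an object; "force" is the grip in N (left out, the last holds). Time passes only in rows, so rows that do not move let the fingers close. It gives the time, the measured TCP pose, the force and the opening at its end, in the units of the state.
- robot.observe(): the state, without advancing time (a new reading comes with each control period).
- viewer.snapshot(name): name is "scene" or "top"; returns a dict with "pixels" (384x512x3 uint8, red, green, blue), "fx", "fy", "cx", "cy" (pixels), "D" ([k1, k2, p1, p2, k3] as OpenCV has them; the pictures are not rectified), "rvec" (rotation vector, rad) and "tvec" (3), from world to camera coordinates, as OpenCV has them. Camera axes: x right, y down, z forward; pixel columns grow to the right and rows downward; lengths in mm; the calibration is good to about 2 mm. A picture is of the moment at which its call begins. There is no depth.
- robot.hand_in(): hands the job in, once; it reports no verdict.
Trained networks look in the newest picture that a camera, given by its name, has taken for a name from the list of things; names that differ only in an ending like _2 or _b are one class to them, and where a whole thing is asked for, a point or a joint stands for the part that bears it (a point fixed in the world has none). Each returns a list of dicts, best first, with "conf" (0 to 1); they miss things now and then, are a little off and sometimes report something else, mostly with a low value. They report only what shows in the picture. A call takes as long as a camera call.
- viewer.trace(camera, thing): "region" (384x512 bool, what is visible of it) and "uv" ([column, row] in pixels, amid what is visible of it).
- viewer.mark_of(camera, thing): "uv" ([column, row] in pixels: a listed point, or the origin of a listed thing).
The state is a dict: "t": time; "qpos": joint angles; "joint_velocities": joint speeds; "tau": joint torques, N m; "ee_pos": TCP position; "tool_rot": TCP orientation; "contact_force": force on the tool from outside, world axes, zero at the start; "wrist_torque": the same for the moment, N m; "opening": finger opening in mm.
Only numpy, scipy, OpenCV 4.12 (cv2) and the standard library are available. Lean on these libraries where they do the work, as an engineer would, in place of code of your own. Each camera call takes 0.05 s, during which the arm holds its last target.

### The job

The yellow drip tray has been emptied and left lying crooked on the worktop in front of the wire dish drainer. With the fingertips, straighten it and gently push it between the drainer's two front feet until it is fully home against the stop at the back, then take the hand away. Only slide it on the worktop: do not pinch it, lift it or ram it, and leave the dishes and everything else where they are.

Things in the scene. Friction and masses are not known exactly. Their poses are not given: they have to be found in the camera images.
- tray: Yellow plastic drip tray, flat and loose on the worktop, open on top: 150 mm wide (its x), 300 mm long (its y), 26 mm high, walls and floor 3 mm thick, 0.2 to 0.45 kg; slides under 1 to 3 N, pushed on its walls from outside or inside. Origin: centre of its underside; z up. Its -y end, the nose, goes in first. At the start its yaw is within 0.25 rad of the drainer's.
- tail (a point): Middle of the outer face of the tray's tail wall (its +y end), 13 mm above its underside; axes as the tray's. The tail wall is straight across the full width, 26 mm high, with a notch 30 mm wide in the middle where it is 18 mm high.
- nose (a point): Middle of the outer face of the tray's nose wall (its -y end), 13 mm above its underside; axes as the tray's. The two nose corners are cut off at 45 degrees over 20 mm.
- drainer: Steel-wire dish drainer with dishes, held fast to the worktop by four suction feet. Origin: on the worktop below its centre; z up; its +y side is the front (to the robot's left); the tray goes in along its -y. The basket, 224 mm wide, spans y = -139 to +139 mm, 42 to 129 mm above the worktop. With the tray fully home the tray's origin is at x = 0, y = +45 mm, its tail at y = +195 mm.
- gap (a point): Middle of the gap between the drainer's two front feet, 12 mm above the worktop; axes as the drainer's, at its y = +110 mm. The round black feet are 32 mm across, 12 mm high, at x = +-94 mm, y = +-110 mm: the gap is 156 mm wide, 3 mm to spare each side of the tray. A thin runner wire along each side keeps the same width to the back feet.
- stop (a point): The stop: middle of the low cross wire between the drainer's back feet, on the face that the tray's nose meets, 13 mm above the worktop, at the drainer's y = -105 mm; axes as the drainer's.
- plate_white: White side plate, 180 mm across, standing on edge in the drainer's back half; origin at its lowest point.
- plate_blue: Blue side plate, 180 mm across, standing on edge in the drainer; origin at its lowest point.
- mug: Red mug, 76 mm across and 85 mm high, upside down in the front half of the drainer's basket, its top 138 mm above the worktop; origin: centre of its underside.
- soap: Green bottle of washing-up liquid, 60 mm across, 190 mm high, standing on the worktop; origin: centre of its underside.
- sponge: Yellow and green sponge, 65 x 100 x 32 mm, lying on the worktop; origin: centre of its underside.
- spice: Small amber spice jar with an orange lid, 48 mm across, 100 mm high, standing on the worktop; origin: centre of its underside.
- tumbler: Glass tumbler, 68 mm across, 85 mm high, standing on the worktop beside the drainer, on the robot's side; origin: centre of its underside.
- moka: Aluminium moka pot, 86 mm across and 165 mm high, with a black handle reaching 82 mm from its axis, standing behind the drainer (farther from the robot); origin: centre of its underside.

How it is judged:
By the outcome, as a careful person would: the job done as asked, in the order asked, and still so for the second after the job is handed in, with the robot touching nothing.
It also fails if it takes over 64 s, if anything falls off the work surface, if the arm or the gripper's body presses on something with over 40 N, if the wrist force passes 120 N, or if a joint passes its speed limit or range.

## Working session

There is one attempt and no reset: what is moved stays moved. The work goes in short steps, Python scripts to look and compute and a tool call to move; the robot and the scene stay as the last step left them, time stands still between calls to the robot, and variables do not carry over. Pictures are saved under pics/ and viewed, and the job is handed in when it is done.

Besides the shell and the picture viewer there is one more tool, called after "Request:" as name(argument=value, ...) on one line, values as JSON. carry_out: Moves the arm, as the interface text tells. Its arguments: {"type":"object","properties":{"fingers":{"type":"array"},"xyz":{"type":"array"},"spin":{"type":"array"},"force":{"type":"number"}},"required":["fingers","xyz","spin"]}

```bash
mkdir -p pics; ls; cat > h.py <<'E'
import numpy as np, cv2
from bench import robot, viewer
def save(s,name): cv2.imwrite('pics/'+name, cv2.cvtColor(s['pixels'],cv2.COLOR_RGB2BGR))
def ray(s,uv,z):
    K=np.array([[s['fx'],0,s['cx']],[0,s['fy'],s['cy']],[0,0,1.]])
    p=cv2.undistortPoints(np.array(uv,float).reshape(-1,1,2),K,np.array(s['D'],float)).reshape(-1,2)
    R,_=cv2.Rodrigues(np.array(s['rvec'],float)); t=np.array(s['tvec'],float).ravel()
    c=-R.T@t; d=np.c_[p,np.ones(len(p))]@R
    return c+d*((z-c[2])/d[:,2])[:,None]
def proj(s,P):
    K=np.array([[s['fx'],0,s['cx']],[0,s['fy'],s['cy']],[0,0,1.]])
    return cv2.projectPoints(np.array(P,float).reshape(-1,3),np.array(s['rvec'],float),np.array(s['tvec'],float),K,np.array(s['D'],float))[0].reshape(-1,2)
E
python3 - <<'E'
from h import *
print(robot.tip_extent)
o=robot.observe(); print(o)
zs=dict(tray=0,tail=13,nose=13,drainer=0,gap=12,stop=13,soap=0,sponge=0,spice=0,tumbler=0,moka=0)
for c in('scene','top'):
    s=viewer.snapshot(c); save(s,c+'0.png')
    for n,z in zs.items():
        for r in viewer.mark_of(c,n)[:2]:
            print(c,n,round(r['conf'],2),np.round(r['uv'],1),np.round(ray(s,r['uv'],z)[0],1))
E
```

```text
pics
8.0
{'t': 0.0, 'qpos': array([ 1.15801662e+00,  4.23844289e-01,  1.63069926e+00, -1.70354266e-05,
        1.08863057e+00, -1.90144780e-02]), 'joint_velocities': array([ 1.63880193e-03,  8.78805095e-04, -1.37894419e-03, -8.51156240e-04,
        7.19610899e-04,  7.52896807e-05]), 'tau': array([ 1.51642074e-03, -5.44620574e+01, -2.73672384e+01,  6.44827215e-02,
        2.28204124e-02, -1.20671480e-04]), 'ee_pos': array([239.55578659, 576.65876374, 229.8959139 ]), 'tool_rot': array([-0.91533691,  1.37149111,  0.91391101]), 'contact_force': array([-0.26627927, -0.57843864,  0.35270414]), 'wrist_torque': array([-0.03512622,  0.02114247,  0.05000925]), 'opening': 87.7202061661705}
scene tray 0.82 [305.4 164.2] [486.4 107.    0. ]
scene tail 0.81 [355.7 152.4] [490.4 255.2  13. ]
scene nose 0.83 [251.3 170.8] [482.9 -49.9  13. ]
scene drainer 0.96 [199.  205.7] [ 553.9 -207.4    0. ]
scene drainer 0.21 [239.1 283.3] [ 785.8 -155.     0. ]
scene gap 0.86 [235.8 194.5] [ 551.4 -109.1   12. ]
scene stop 0.8 [154.3 213.3] [ 558.6 -318.7   13. ]
scene stop 0.48 [330.1 258. ] [784.1  58.6  13
[... 169 characters left out ...]
r 0.94 [179.2 144. ] [ 315.8 -228.1    0. ]
scene tumbler 0.55 [306.9 165.6] [492.5 109.3   0. ]
scene moka 0.82 [240.1 282.5] [ 784.5 -152.5    0. ]
top tray 0.93 [196.2 220.9] [490.  111.8   0. ]
top tray 0.44 [303.4 197.7] [ 543.4 -141.6    0. ]
top tail 0.96 [136.6 219.1] [493.7 249.9  13. ]
top nose 0.6 [264.3 224.3] [480.3 -48.4  13. ]
top drainer 0.92 [331.3 195.7] [ 547.7 -208.2    0. ]
top stop 0.69 [344.4 295.1] [ 318.  -228.8   13. ]
top soap 0.84 [216.7 104.8] [776.9  67.1   0. ]
top sponge 0.56 [173.7 105.3] [777.1 174.4   0. ]
top spice 0.88 [260.8 100.3] [787.6 -42.1   0. ]
top tumbler 0.89 [345.8 299.6] [ 306.3 -234.5    0. ]
top moka 0.81 [305.5 101.6] [ 783.7 -152.9    0. ]
```

View pics/top0.png

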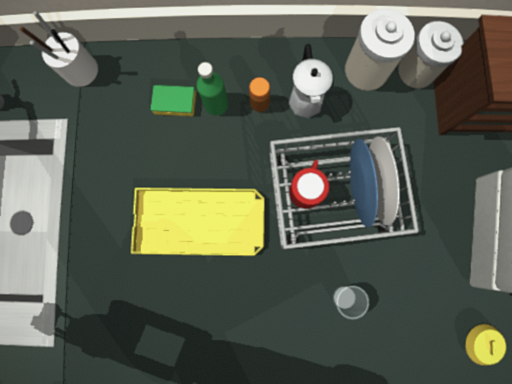

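View pics/scene0.png

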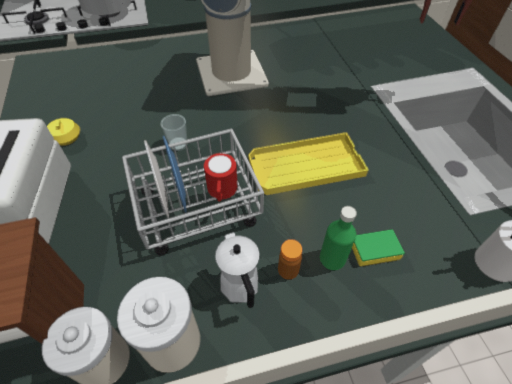

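```bash
python3 - <<'E'
import cv2
a=cv2.imread('pics/top0.png'); cv2.imwrite('pics/top0z.png',cv2.resize(a[115:265,255:435],None,fx=4.4,fy=4,interpolation=cv2.INTER_CUBIC)[:600] if 0 else cv2.resize(a[115:265,255:435],None,fx=4,fy=4,interpolation=cv2.INTER_CUBIC))
a=cv2.imread('pics/scene0.png'); cv2.imwrite('pics/scene0z.png',cv2.resize(a[120:260,110:300],None,fx=4,fy=4,interpolation=cv2.INTER_CUBIC))
a=cv2.imread('pics/top0.png'); cv2.imwrite('pics/top0t.png',cv2.resize(a[170:270,120:290],None,fx=4,fy=4,interpolation=cv2.INTER_CUBIC))
E
```

```text
(no output)
```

View pics/top0z.png

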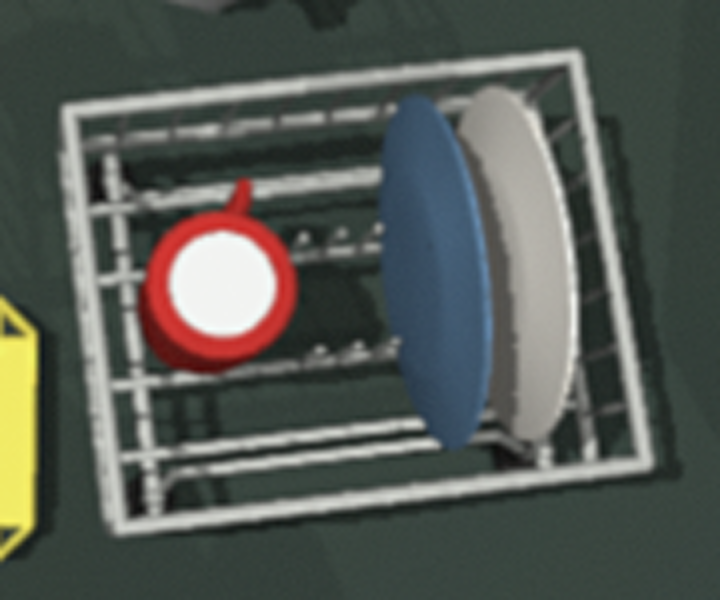

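View pics/scene0z.png

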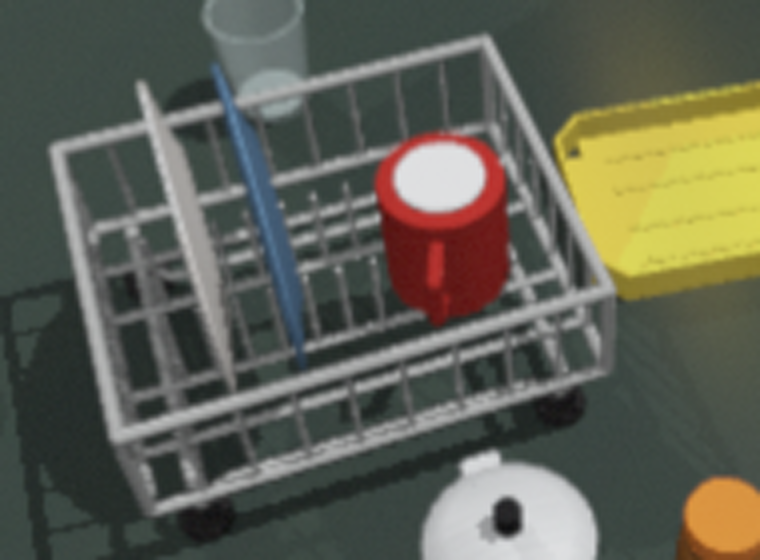

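View pics/top0t.png

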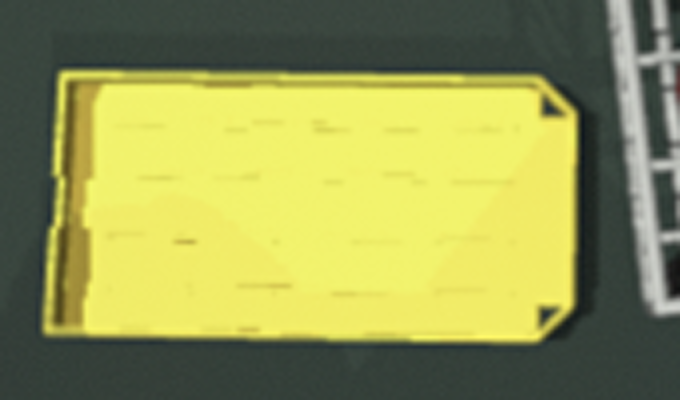

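```bash
cat > fit.py <<'E'
from h import *
from scipy.optimize import least_squares
def z(p,o): return (np.array(p,float)+.5)/4-.5+np.array(o)
def pose(p,L):
    c,s=np.cos(p[2]),np.sin(p[2]); L=np.array(L,float)
    return np.c_[p[0]+c*L[:,0]-s*L[:,1],p[1]+s*L[:,0]+c*L[:,1],L[:,2]]
E
python3 - <<'E'
from fit import *
T=viewer.snapshot('top');S=viewer.snapshot('scene')
# order: (+x,+y),(+x,-y),(-x,-y),(-x,+y)
ut=z([(70,112),(575,60),(643,462),(118,524)],(255,115))
us=z([(606,290),(120,434),(58,150),(486,44)],(110,120))
for h in (126,):
  for use in('t','s','ts'):
    def f(p,full=0):
        L=[[a*(112-p[3]),b*(139-p[3]),h] for a,b in((1,1),(1,-1),(-1,-1),(-1,1))]
        P=pose(p,L); r=[]
        if 't' in use: r.append(proj(T,P)-ut)
        if 's' in use: r.append(proj(S,P)-us)
        return np.concatenate(r).ravel()
    r=least_squares(f,[550,-210,.1,2]); p=r.x
    print(use,np.round(p,4),np.round(r.fun,1))
    print(' gap',pose(p,[[0,110,12]]),'stop',pose(p,[[0,-105,13]]))
# feet check visible in scene: front +x foot
print((proj(S,pose(p,[[94,110,6],[94,-110,6]]))-[110,120])*4)
# tray
def zt(l):return z(l,(120,170))
rim=[(75,-130,26),(55,-150,26),(-55,-150,26),(-75,-130,26),(-75,150,26),(75,150,26)]
uu=zt([(541,76),(578,112),(576,305),(540,343),(43,333),(60,72)])
f=lambda p:(proj(T,pose(p,rim))-uu).ravel()
r=least_squares(f,[488,108,0]);print('tray',np.round(r.x,4),np.round(r.fun,1))
t=r.x;
print((proj(S,pose(t,rim))).round(1))
# tray in drainer frame
d=t[:2]-p[:2];c,s=np.cos(p[2]),np.sin(p[2]);print(d@[c,s],d@[-s,c],t[2]-p[2])
E
```

```text
t [ 5.501225e+02 -2.101474e+02  1.030000e-01  4.815600e+00] [ 0.1 -0.3 -0.3 -0.2 -0.2  0.3  0.3  0.1]
 gap [[ 538.8092645  -100.73070283   12.        ]] stop [[ 560.92140882 -314.59059405   13.        ]]
s [ 5.531760e+02 -2.124405e+02  1.044000e-01  5.102400e+00] [ 0.  -0.  -0.2  0.2  0.3 -0.  -0.2 -0.2]
 gap [[ 541.71145471 -103.03953582   12.        ]] stop [[ 564.11938239 -316.86863762   13.        ]]
ts [ 5.511092e+02 -2.112130e+02  1.036000e-01  4.702400e+00] [ 0.6 -0.8  0.2 -0.7  0.4 -0.2  0.8 -0.3  0.5 -0.7  0.2 -0.6  0.7 -0.8
  0.2 -0.9]
 gap [[ 539.73426178 -101.80268637   12.        ]] stop [[ 561.96710085 -315.65006387   13.        ]]
[[559.3006776  399.53284724]
 [207.17152818 509.82723744]]
tray [ 4.881182e+02  1.036994e+02 -1.740000e-02] [ 0.2  0.4 -0.5  0.1 -0.5  0.1 -0.5 -0.6  0.9 -0.1  0.4  0.2]
[[267.1 187.7]
 [257.7 183.3]
 [248.3 153.8]
 [253.5 147.7]
 [345.9 131.6]
 [367.6 168.7]]
-30.088690987971862 319.73793898022285 -0.12094387635698264
```

```bash
python3 - <<'E'
from fit import *
R=cv2.Rodrigues(robot.observe()['tool_rot'])[0]; print(R.round(3)); print('jaw yaw deg',np.degrees(np.arctan2(R[1,2],R[0,2])))
p=[551.1,-211.2,.1036]; t=[488.1,103.7,-.0174]
print('side finger start: ', pose(t,[[-75-10,0,0],[-75-10-35,0,0]]))
print('side goal', pose(p,[[-75-10,y,0] for y in(300,310,320)]))
print('tail wait', pose(p,[[0,320+150+10+40,0]]),'final', pose(p,[[0,205,0]]))
E
```

```text
[[-0.    -0.923  0.384]
 [-0.     0.384  0.923]
 [-1.    -0.    -0.   ]]
jaw yaw deg 67.43628621029858
side finger start:  [[403.11286698 105.17892537   0.        ]
 [368.11816514 105.78789464   0.        ]]
side goal [[435.53130986  78.4012394    0.        ]
 [434.49716209  88.34762258   0.        ]
 [433.46301432  98.29400576   0.        ]]
tail wait [[497.32431597 306.01192543   0.        ]] final [[529.89997072  -7.29914478   0.        ]]
```

Request:
carry_out(fingers=[87.8, 87.8, 87.8, 87.8, 87.8], xyz=[[12, -40, 0], [12, -40, 0], [12, -40, 0], [12, -40, 0], [12, -40, 0]], spin=[2.4, 2.4, 2.4, 2.4, 2.4])

```text
t: 1.8
ee_pos: [300.0, 375.7, 230.8]
tool_rot: [-1.074, 1.289, 1.074]
contact_force: [0.7, -0.5, 1.0]
opening: 87.7
```

Request:
carry_out(fingers=[87.8, 87.8, 87.8, 87.8, 87.8], xyz=[[11, -40, -10], [11, -40, -20], [11, -40, -20], [11, -40, -20], [11, -40, -20]], spin=[2.4, 2.4, 2.4, 2.4, 2.4])

```text
t: 2.3
ee_pos: [355.2, 175.8, 140.5]
tool_rot: [-1.229, 1.195, 1.228]
contact_force: [1.4, -0.2, -1.0]
opening: 87.6
```

Request:
carry_out(fingers=[87.8, 87.8, 87.8, 87.8, 87.8], xyz=[[4, -25, -20], [4, -25, -20], [4, -24, -25], [0, 0, -30], [0, 0, -25]], spin=[2, 1.5, 1, 0, 0])

```text
t: 2.8
ee_pos: [367.3, 102.4, 19.7]
tool_rot: [-1.284, 1.159, 1.283]
contact_force: [0.6, 0.1, 1.0]
opening: 87.7
```

```bash
python3 - <<'E'
from fit import *
o=robot.observe();R=cv2.Rodrigues(o['tool_rot'])[0];print(o['ee_pos'],np.degrees(np.arctan2(R[1,2],R[0,2])))
s=viewer.snapshot('top');save(s,'top1.png')
E
```

```text
[367.25386534 102.44889591  19.70665333] 95.8203872656161
```

View pics/top1.png

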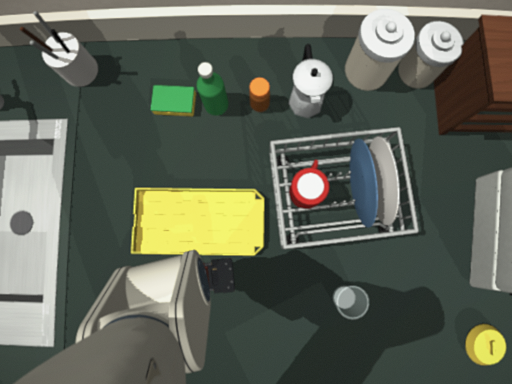

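Request:
carry_out(fingers=[87.8, 87.8, 87.8, 87.8, 87.8], xyz=[[6, 0.6, -3], [6, 0.6, -2], [6, 0.6, 0], [5, 0.5, 0], [5, 0.5, 0]], spin=[0, 0, 0, 0, 0])

```text
t: 3.35
ee_pos: [396.0, 106.3, 16.5]
tool_rot: [-1.286, 1.157, 1.284]
contact_force: [0.1, -0.0, -0.2]
opening: 87.8
```

Request:
carry_out(fingers=[87.8, 87.8, 87.8, 87.8, 87.8], xyz=[[4, 0.4, 0], [4, 0.4, 0], [4, 0.4, 0], [4, 0.4, 0], [4, 0.4, 0]], spin=[0, 0, 0, 0, 0])

```text
t: 3.85
ee_pos: [414.8, 107.9, 15.6]
tool_rot: [-1.285, 1.159, 1.285]
contact_force: [-2.2, -1.5, 2.1]
opening: 87.3
```

Request:
carry_out(fingers=[87.8, 87.8, 87.8, 87.8, 87.8], xyz=[[3, 0.3, 0], [3, 0.3, 0], [3, 0.3, 0], [0, 0, 0], [0, 0, 0]], spin=[0, 0, 0, 0, 0])

```text
t: 4.35
ee_pos: [424.6, 109.1, 15.8]
tool_rot: [-1.286, 1.157, 1.284]
contact_force: [0.4, 0.2, 0.7]
opening: 87.8
```

```bash
python3 - <<'E'
from fit import *
o=robot.observe();R=cv2.Rodrigues(o['tool_rot'])[0];print(o['ee_pos'],np.degrees(np.arctan2(R[1,2],R[0,2])))
for c in('top','scene'):
    s=viewer.snapshot(c);save(s,c+'2.png')
    for n in('tail','nose'):
        for r in viewer.mark_of(c,n)[:1]: print(c,n,r['conf'],ray(s,r['uv'],13))
a=cv2.imread('pics/top2.png'); cv2.imwrite('pics/top2t.png',cv2.resize(a[165:265,120:290],None,fx=4,fy=4,interpolation=cv2.INTER_CUBIC))
a=cv2.imread('pics/scene2.png'); cv2.imwrite('pics/scene2t.png',cv2.resize(a[100:220,210:390],None,fx=4,fy=4,interpolation=cv2.INTER_CUBIC))
E
```

```text
[424.62197749 109.06088549  15.76764395] 95.95074007549435
top tail 0.65 [[503.84095021 265.85028105  13.        ]]
top nose 0.75 [[517.29294872 -32.39339139  13.        ]]
scene tail 0.6 [[496.96672035 262.89610885  13.        ]]
scene nose 0.66 [[519.0355067  -41.42490432  13.        ]]
```

View pics/top2t.png

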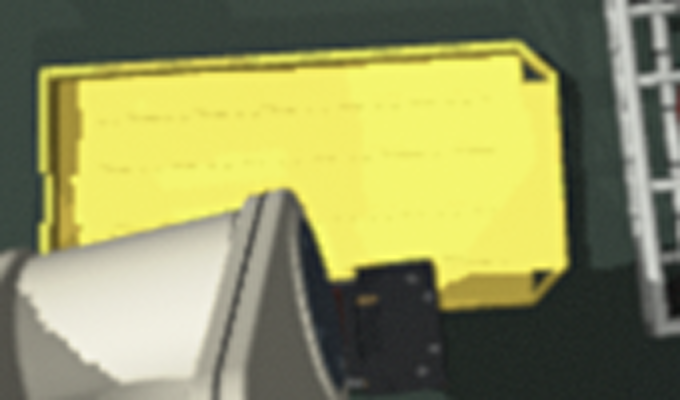

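View pics/scene2t.png

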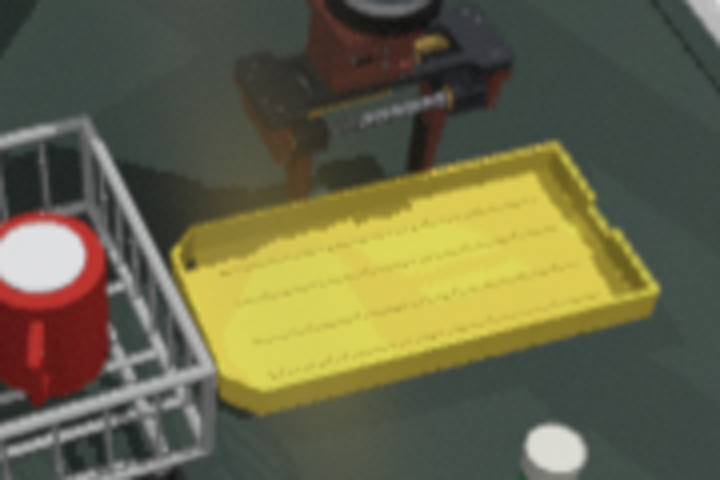

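```bash
cat > tf.py <<'E'
from fit import *
p=np.array([551.1,-211.2,.1036])
def rel(t):
    d=t[:2]-p[:2];c,s=np.cos(p[2]),np.sin(p[2]);return np.round([d@[c,s],d@[-s,c],t[2]-p[2]],4)
def fit(pts):
    def f(t): return np.concatenate([proj(S,pose(t,L))-u for S,L,u in pts]).ravel()
    r=least_squares(f,[500,100,.1]);return r.x,r.fun
def report(pts):
    for q in [[x] for x in pts]+([pts] if len(pts)>1 else []):
        t,e=fit(q); print(np.round(t,4),'rel',rel(t),np.round(e,1))
E
python3 - <<'E'
from tf import *
T=viewer.snapshot('top');S=viewer.snapshot('scene')
LT=[(75,-130,26),(55,-150,26),(-55,-150,26),(-75,-130,26),(75,150,26)]
ut=z([(519,42),(557,76),(569,268),(536,303),(40,70)],(120,165))
LS=[(-75,-130,26),(-55,-150,26),(75,-130,26),(75,150,26),(-75,150,26)]
us=z([(195,229),(173,258),(262,398),(660,292),(556,143)],(210,100))
report([(T,LT,ut),(S,LS,us)])
E
```

```text
[5.112343e+02 1.107326e+02 5.130000e-02] rel [-6.359400e+00  3.243293e+02 -5.230000e-02] [ 0.3  0.3 -0.1 -0.2 -0.4 -0.5 -0.4  0.1  0.6  0.3]
[5.174778e+02 1.101953e+02 5.570000e-02] rel [-2.049000e-01  3.231491e+02 -4.790000e-02] [-0.9  0.4 -0.1 -0.2  0.7 -0.7  0.1  0.2  0.1  0.4]
[5.133088e+02 1.108422e+02 4.930000e-02] rel [-4.284700e+00  3.242237e+02 -5.430000e-02] [ 0.3 -0.4 -0.1 -0.9 -0.4 -1.3 -0.5 -0.7  0.7 -0.7 -1.  -1.  -0.2 -1.6
  0.2 -2.3 -0.4 -0.7  0.1 -0.4]
```

Request:
carry_out(fingers=[87.8, 87.8, 87.8, 87.8, 87.8], xyz=[[-12, -1.2, 0], [2.6, -25, 0], [2.6, -25, 0], [4, 0.4, 0], [3, 0.3, 0]], spin=[0, 0, 0, 0, 0])

```text
t: 5.25
ee_pos: [423.8, 58.3, 15.7]
tool_rot: [-1.284, 1.159, 1.284]
contact_force: [-0.6, 0.5, -0.7]
opening: 88.1
```

Request:
carry_out(fingers=[87.8, 87.8, 87.8, 87.8, 87.8], xyz=[[3, 0.3, 0], [3, 0.3, 0], [3, 0.3, 0], [2.5, 0.2, 0], [0, 0, 0]], spin=[0, 0, 0, 0, 0])

```text
t: 5.75
ee_pos: [436.1, 59.8, 15.7]
tool_rot: [-1.286, 1.158, 1.285]
contact_force: [0.9, 1.1, -0.2]
opening: 87.8
```

```bash
cat > look.py <<'E'
import sys
from tf import *
k=sys.argv[1]
o=robot.observe();R=cv2.Rodrigues(o['tool_rot'])[0];print(o['t'],o['ee_pos'],np.degrees(np.arctan2(R[1,2],R[0,2])),'hand rel',rel(np.array([*o['ee_pos'][:2],0])))
for c,(x,y) in dict(top=(120,155),scene=(210,100)).items():
    s=viewer.snapshot(c);save(s,c+k+'.png'); a=cv2.imread('pics/'+c+k+'.png')
    cv2.imwrite('pics/'+c+k+'t.png',cv2.resize(a[y:y+120,x:x+190],None,fx=4,fy=4,interpolation=cv2.INTER_CUBIC))
E
python3 look.py 3
```

```text
5.75 [436.053983    59.78685557  15.67265996] 95.9642208414464 hand rel [-8.640510e+01  2.814314e+02 -1.036000e-01]
```

View pics/top3t.png

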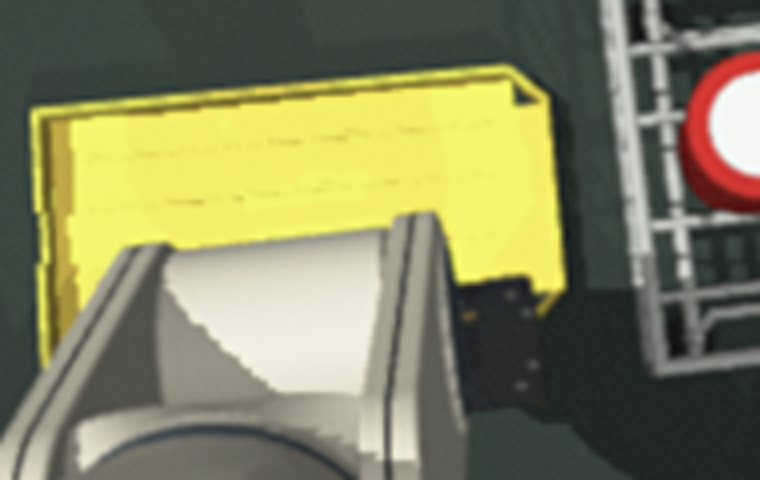

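View pics/scene3t.png

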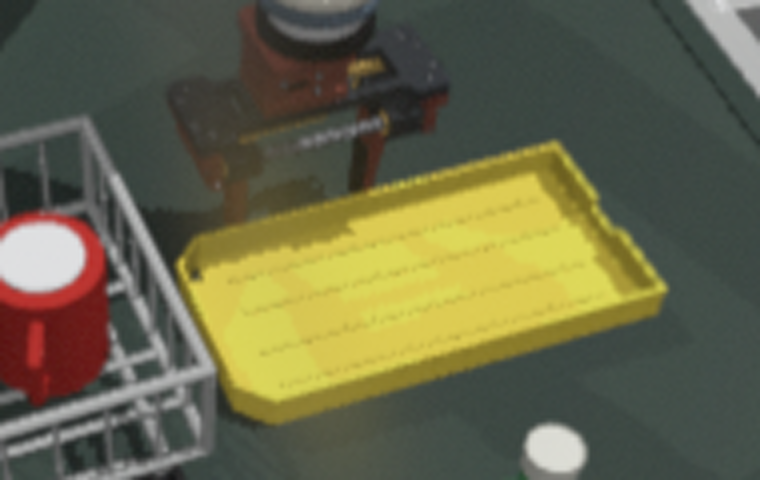

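```bash
python3 - <<'E'
from tf import *
T=viewer.snapshot('top');S=viewer.snapshot('scene')
LT=[(75,-130,26),(55,-150,26),(-55,-150,26),(75,150,26)]
ut=z([(511,66),(550,100),(567,288),(32,110)],(120,155))
LS=[(-75,-130,26),(-55,-150,26),(75,-130,26),(75,150,26),(-75,150,26)]
us=z([(203,237),(180,263),(276,407),(667,290),(556,143)],(210,100))
report([(T,LT,ut),(S,LS,us)])
E
```

```text
[5.166531e+02 1.132717e+02 8.300000e-02] rel [-7.070000e-01  3.262943e+02 -2.060000e-02] [ 0.1  0.4 -0.4 -0.4 -0.4 -0.   0.7  0.1]
[5.213858e+02 1.142877e+02 8.520000e-02] rel [ 4.105300e+00  3.268154e+02 -1.840000e-02] [-1.4  0.3 -0.1  0.6  0.6 -1.2  0.3  0.1  0.6  0.2]
[5.185910e+02 1.140383e+02 8.060000e-02] rel [ 1.299800e+00  3.268564e+02 -2.300000e-02] [-0.2 -0.3 -0.6 -1.1 -0.8 -0.7  0.5 -0.8 -1.7 -0.6 -0.4 -0.3 -0.  -2.2
 -0.2 -0.4  0.3 -0.3]
```

Request:
carry_out(fingers=[87.8, 87.8, 87.8, 87.8, 87.8], xyz=[[-12, -1.2, 0], [0, 0, 30], [0, 0, 35], [7, 25, 10], [7, 25, 0]], spin=[0, 0, 0, -8.2, -8.2])

```text
t: 6.45
ee_pos: [437.8, 108.5, 92.4]
tool_rot: [-1.069, 1.29, 1.066]
contact_force: [0.3, -0.2, -0.5]
opening: 87.9
```

Request:
carry_out(fingers=[87.8, 87.8, 87.8, 87.8, 87.8], xyz=[[8, 30, 0], [8, 30, 0], [8, 30, 0], [8, 30, 0], [8, 30, 0]], spin=[-8.2, -8.2, -8.2, -8.2, -8.2])

```text
t: 6.95
ee_pos: [476.6, 259.0, 90.4]
tool_rot: [-0.522, 1.508, 0.522]
contact_force: [0.7, -1.4, 0.0]
opening: 87.6
```

Request:
carry_out(fingers=[87.8, 87.8, 87.8, 87.8, 87.8], xyz=[[10, 20, 0], [10, 20, 0], [8, 0, 0], [0, 0, 0], [0, 0, 0]], spin=[-8.2, -8.2, -8.2, -8, 0])

```text
t: 7.45
ee_pos: [504.6, 297.9, 90.2]
tool_rot: [-0.081, 1.57, 0.08]
contact_force: [0.4, -0.2, -0.4]
opening: 88.0
```

```bash
python3 look.py 4
```

```text
7.45 [504.58925532 297.85575666  90.20067552] 5.877375564877541 hand rel [ 6.382500e+00  5.111363e+02 -1.036000e-01]
```

Request:
carry_out(fingers=[87.8, 87.8, 87.8, 87.8, 87.8], xyz=[[-3, 0, -30], [-3, 0, -30], [0, 0, -14], [0, 0, 0], [0, 0, 0]], spin=[0, 0, 0, 0, 0])

```text
t: 8.05
ee_pos: [499.8, 298.3, 17.1]
tool_rot: [-0.082, 1.569, 0.082]
contact_force: [-0.2, 0.7, -0.2]
opening: 87.4
```

Request:
carry_out(fingers=[87.8, 87.8, 87.8, 87.8, 87.8], xyz=[[0.6, -6, 0], [0.6, -6, 0], [0.5, -5, 0], [0.5, -5, 0], [0.5, -5, 0]], spin=[0, 0, 0, 0, 0])

```text
t: 8.55
ee_pos: [502.5, 271.1, 17.1]
tool_rot: [-0.08, 1.569, 0.081]
contact_force: [-1.6, 2.6, 2.0]
opening: 88.2
```

Request:
carry_out(fingers=[87.8, 87.8, 87.8, 87.8, 87.8], xyz=[[0.5, -5, 0], [0.5, -5, 0], [0.5, -5, 0], [0.5, -5, 0], [0.5, -5, 0]], spin=[0, 0, 0, 0, 0])

```text
t: 9.05
ee_pos: [504.9, 246.0, 16.8]
tool_rot: [-0.081, 1.569, 0.082]
contact_force: [-0.3, 2.8, 2.0]
opening: 88.1
```

```bash
python3 look.py 5
```

```text
9.05 [504.89575454 245.97497162  16.75330387] 5.947270299389064 hand rel [ 1.322100e+00  4.595019e+02 -1.036000e-01]
```

View pics/top5t.png

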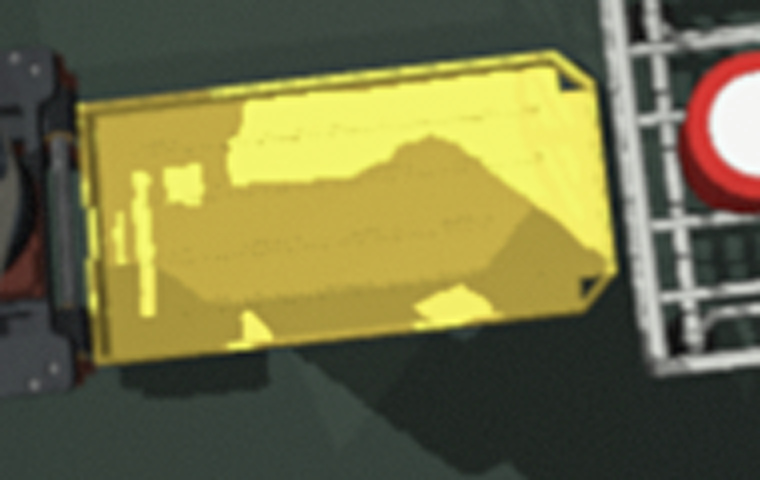

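View pics/scene5t.png

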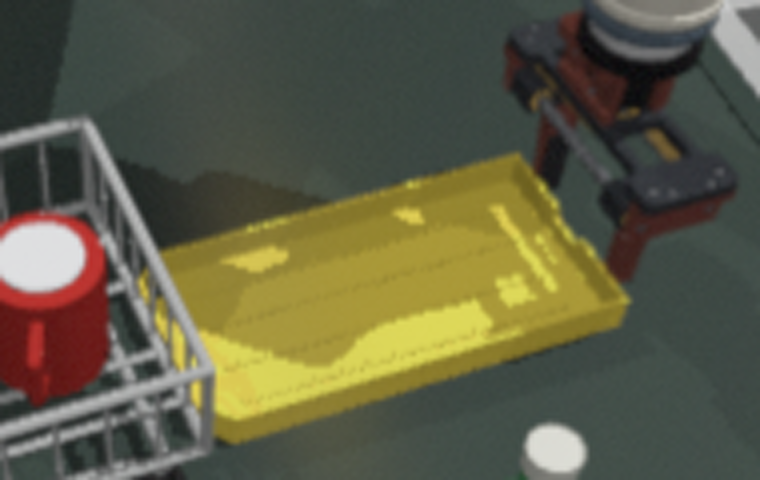

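```bash
python3 - <<'E'
from tf import *
T=viewer.snapshot('top');S=viewer.snapshot('scene')
LT=[(75,-130,26),(55,-150,26),(-55,-150,26),(-75,-130,26),(75,150,26),(-75,150,26)]
ut=z([(555,51),(597,83),(617,272),(587,312),(80,103),(98,366)],(120,155))
LS=[(75,-130,26),(75,150,26),(-75,150,26)]
us=z([(238,418),(631,298),(517,154)],(210,100))
report([(T,LT,ut),(S,LS,us)])
for q,n in(([550.12,-210.15,.103],'top'),([553.18,-212.44,.1044],'scene')):
    import tf; tf.p=np.array(q); 
    t,_=fit([(T,LT,ut)] if n=='top' else [(S,LS,us)]); print(n,rel(t))
E
```

```text
[5.224803e+02 8.468150e+01 1.043000e-01] rel [2.132300e+00 2.972548e+02 7.000000e-04] [ 0.6  0.5 -0.4 -0.   0.  -0.1 -0.2 -0.4  0.2  0.7 -0.1 -0.6]
[5.249495e+02 8.470430e+01 1.056000e-01] rel [4.590600e+00 2.970221e+02 2.000000e-03] [ 0.2  0.2 -0.5  0.2  0.3 -0.4]
[5.229927e+02 8.481090e+01 1.032000e-01] rel [ 2.655300e+00  2.973305e+02 -4.000000e-04] [ 0.5  0.3 -0.5 -0.2 -0.  -0.3 -0.3 -0.6  0.2  0.5 -0.2 -0.9 -0.1 -0.5
 -0.8 -0.2  0.2 -0.8]
top [2.820800e+00 2.961108e+02 1.300000e-03]
scene [2.888700e+00 2.984683e+02 1.200000e-03]
```

Request:
carry_out(fingers=[87.8, 87.8, 87.8, 87.8, 87.8], xyz=[[0, -5, 0], [0, -5, 0], [0, -5, 0], [0, -5, 0], [0, -5, 0]], spin=[0, 0, 0, 0, 0])

```text
t: 9.75
ee_pos: [504.6, 220.7, 16.6]
tool_rot: [-0.081, 1.569, 0.081]
contact_force: [-0.1, 1.5, -0.7]
opening: 88.1
```

```bash
python3 look.py 6
```

```text
9.75 [504.62720233 220.7430531   16.64828823] 5.928901144588465 hand rel [-1.554300e+00  4.344331e+02 -1.036000e-01]
```

View pics/top6t.png

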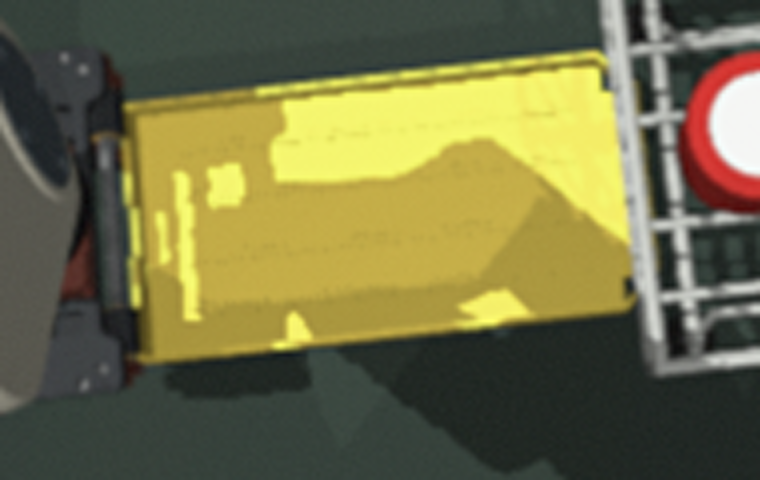

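```bash
python3 - <<'E'
import tf
from tf import *
T=viewer.snapshot('top')
LT=[(75,-130,26),(75,150,26),(-75,150,26)]
ut=z([(599,51),(124,103),(142,365)],(120,155))
tf.p=np.array([550.12,-210.15,.103])
report([(T,LT,ut)])
E
```

```text
[5.23246e+02 5.94001e+01 1.07400e-01] rel [9.830000e-01 2.708846e+02 4.400000e-03] [ 0.3 -0.  -0.2  0.5 -0.1 -0.5]
```

Request:
carry_out(fingers=[87.8, 87.8, 87.8, 87.8, 87.8], xyz=[[0.5, -5, 0], [0.5, -5, 0], [0.5, -5, 0], [0.5, -5, 0], [0.5, -5, 0]], spin=[0, 0, 0, 0, 0])

```text
t: 10.4
ee_pos: [507.4, 195.9, 16.8]
tool_rot: [-0.081, 1.569, 0.081]
contact_force: [-0.7, 1.6, 1.0]
opening: 87.8
```

Request:
carry_out(fingers=[87.8, 87.8, 87.8, 87.8, 87.8], xyz=[[0.5, -5, 0], [0.5, -5, 0], [0.5, -5, 0], [0.5, -5, 0], [0.6, -5, 0]], spin=[0, 0, 0, 0, 0])

```text
t: 10.9
ee_pos: [509.9, 170.9, 16.8]
tool_rot: [-0.081, 1.569, 0.081]
contact_force: [-0.7, 3.6, 2.0]
opening: 88.0
```

Request:
carry_out(fingers=[87.8, 87.8, 87.8, 87.8, 87.8], xyz=[[0.5, -5, 0], [0.5, -5, 0], [0.5, -5, 0], [0.5, -5, 0], [0.6, -5, 0]], spin=[0, 0, 0, 0, 0])

```text
t: 11.4
ee_pos: [512.4, 145.8, 16.7]
tool_rot: [-0.081, 1.569, 0.081]
contact_force: [0.1, 3.4, 1.5]
opening: 87.7
```

```bash
python3 look.py 7
```

```text
11.4 [512.36275281 145.81475026  16.67307089] 5.934389599820189 hand rel [-1.608900e+00  3.591066e+02 -1.036000e-01]
```

View pics/top7t.png

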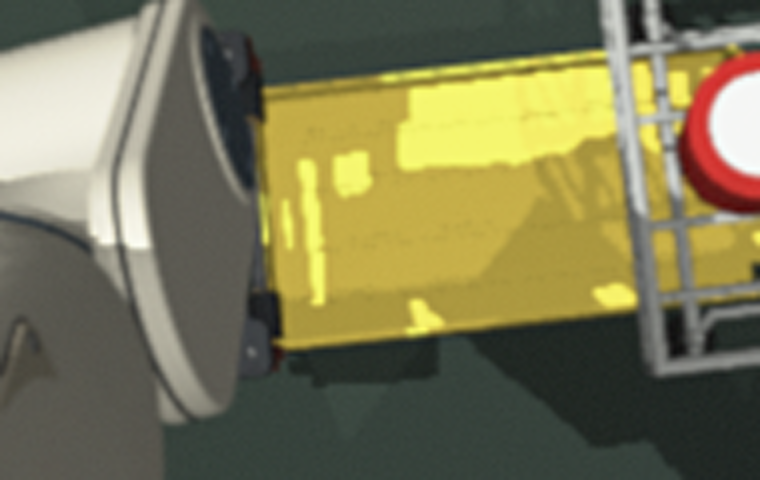

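View pics/scene7t.png

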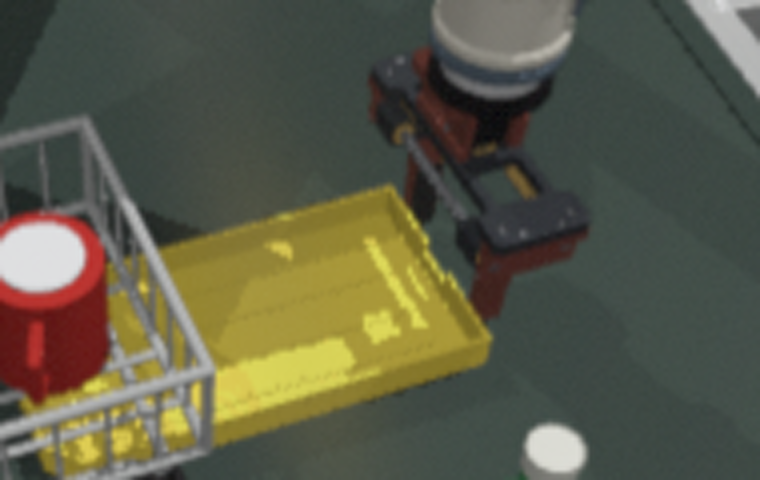

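The tray is straight and already between the feet: its tail edge runs from (266,92) to (280,348) in the top crop, and the push force is about 3 N. I'll keep going.

Request:
carry_out(fingers=[87.8, 87.8, 87.8, 87.8, 87.8], xyz=[[0.6, -6, 0], [0.6, -6, 0], [0.6, -6, 0], [0.6, -6, 0], [0.7, -6, 0]], spin=[0, 0, 0, 0, 0])

```text
t: 12.0
ee_pos: [515.3, 115.6, 16.5]
tool_rot: [-0.081, 1.57, 0.081]
contact_force: [0.2, 1.1, -1.5]
opening: 87.7
```

Request:
carry_out(fingers=[87.8, 87.8, 87.8, 87.8, 87.8], xyz=[[0.6, -6, 0], [0.6, -6, 0], [0.6, -6, 0], [0.6, -6, 0], [0.7, -6, 0]], spin=[0, 0, 0, 0, 0])

```text
t: 12.5
ee_pos: [518.6, 85.8, 16.7]
tool_rot: [-0.081, 1.569, 0.081]
contact_force: [-0.2, 1.4, -1.1]
opening: 87.5
```

Request:
carry_out(fingers=[87.8, 87.8, 87.8, 87.8, 87.8], xyz=[[0.6, -6, 0], [0.6, -6, 0], [0.6, -6, 0], [0.6, -6, 0], [0.7, -6, 0]], spin=[0, 0, 0, 0, 0])

```text
t: 13.0
ee_pos: [521.7, 55.8, 16.7]
tool_rot: [-0.081, 1.569, 0.081]
contact_force: [-0.2, 0.8, -0.6]
opening: 87.8
```

Request:
carry_out(fingers=[87.8, 87.8, 87.8, 87.8, 87.8], xyz=[[0.5, -5, 0], [0.5, -5, 0], [0.5, -5, 0], [0.5, -5, 0], [0.5, -5, 0]], spin=[0, 0, 0, 0, 0])

```text
t: 13.5
ee_pos: [524.2, 30.9, 16.7]
tool_rot: [-0.081, 1.569, 0.081]
contact_force: [-0.2, 1.3, -1.0]
opening: 87.8
```

```bash
python3 look.py 8
```

```text
13.5 [524.20731799  30.87871559  16.67383913] 5.939712020691603 hand rel [-1.714000e+00  2.435619e+02 -1.036000e-01]
```

View pics/scene8t.png

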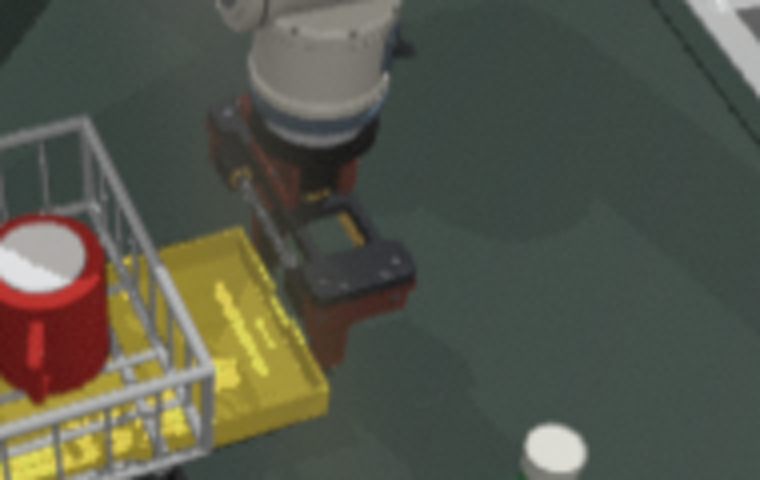

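Roughly 36 mm are left, so I'm slowing down.

Request:
carry_out(fingers=[87.8, 87.8, 87.8, 87.8, 87.8], xyz=[[0.5, -5, 0], [0.5, -5, 0], [0.5, -5, 0], [0.5, -4, 0], [0.3, -3, 0]], spin=[0, 0, 0, 0, 0])

```text
t: 14.1
ee_pos: [526.6, 8.9, 16.7]
tool_rot: [-0.081, 1.569, 0.081]
contact_force: [0.1, 1.3, 0.7]
opening: 87.6
```

Request:
carry_out(fingers=[87.8, 87.8, 87.8, 87.8, 87.8], xyz=[[0.2, -2, 0], [0.2, -2, 0], [0.2, -2, 0], [0.1, -1, 0], [0.1, -1, 0]], spin=[0, 0, 0, 0, 0])

```text
t: 14.6
ee_pos: [527.3, 1.3, 16.7]
tool_rot: [-0.081, 1.569, 0.081]
contact_force: [-1.1, 1.9, 3.1]
opening: 87.7
```

Request:
carry_out(fingers=[87.8, 87.8, 87.8], xyz=[[0.1, -1, 0], [0.1, -1, 0], [0.1, -1, 0]], spin=[0, 0, 0])

```text
t: 14.9
ee_pos: [527.6, -1.8, 16.7]
tool_rot: [-0.081, 1.569, 0.081]
contact_force: [-0.5, 2.8, 1.2]
opening: 87.8
```

Request:
carry_out(fingers=[87.8, 87.8], xyz=[[0.1, -1, 0], [0.1, -1, 0]], spin=[0, 0])

```text
t: 15.1
ee_pos: [527.8, -3.8, 16.7]
tool_rot: [-0.081, 1.569, 0.081]
contact_force: [-0.8, 3.0, 3.2]
opening: 87.8
```

Request:
carry_out(fingers=[87.8, 87.8], xyz=[[0.1, -1, 0], [0, 0, 0]], spin=[0, 0])

```text
t: 15.3
ee_pos: [527.9, -4.9, 16.7]
tool_rot: [-0.081, 1.569, 0.081]
contact_force: [0.2, 1.9, 1.1]
opening: 87.8
```

Request:
carry_out(fingers=[87.8, 87.8], xyz=[[0.1, -1, 0], [0, 0, 0]], spin=[0, 0])

```text
t: 15.5
ee_pos: [528.0, -5.9, 16.6]
tool_rot: [-0.081, 1.569, 0.081]
contact_force: [-0.6, 1.2, 0.7]
opening: 87.9
```

Request:
carry_out(fingers=[87.8, 87.8], xyz=[[0.1, -1, 0], [0, 0, 0]], spin=[0, 0])

```text
t: 15.7
ee_pos: [527.9, -6.3, 16.6]
tool_rot: [-0.081, 1.57, 0.082]
contact_force: [-0.4, 6.7, 2.5]
opening: 88.1
```

Request:
carry_out(fingers=[87.8, 87.8], xyz=[[0.1, -1, 0], [0, 0, 0]], spin=[0, 0])

```text
t: 15.9
ee_pos: [527.9, -6.5, 16.7]
tool_rot: [-0.08, 1.57, 0.082]
contact_force: [-1.5, 12.0, 2.8]
opening: 87.5
```

```bash
python3 look.py 9
```

```text
15.9 [527.90679673  -6.48965233  16.67659281] 5.936910326862763 hand rel [-1.898800e+00  2.060113e+02 -1.036000e-01]
```

View pics/scene9t.png

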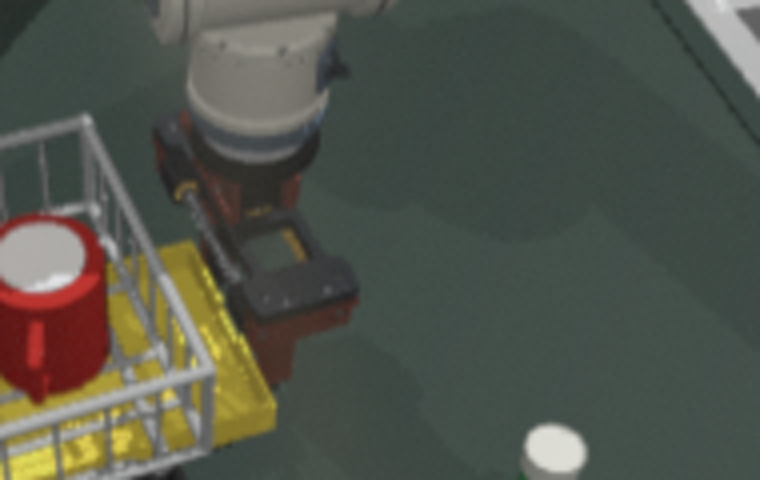

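View pics/top9.png

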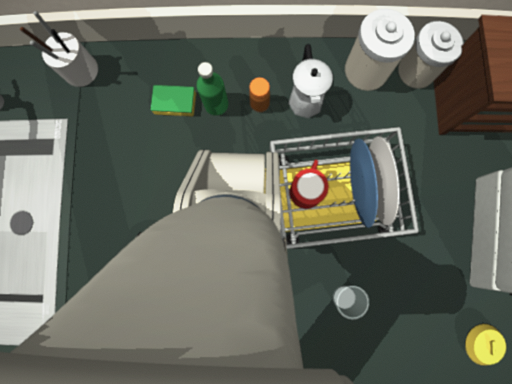

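The motion stalled and the force rose from 2 N to 12 N where the stop was predicted, so the tray is home. Next I back the hand away.

Request:
carry_out(fingers=[87.8, 87.8, 87.8, 87.8, 87.8], xyz=[[-0.5, 5, 0], [-1, 10, 0], [-3, 30, 0], [-4, 40, 0], [-4, 40, 20]], spin=[0, 0, 0, 0, 0])

```text
t: 16.5
ee_pos: [513.8, 118.0, 35.0]
tool_rot: [-0.081, 1.573, 0.08]
contact_force: [0.8, 0.4, -0.5]
opening: 87.5
```

Request:
carry_out(fingers=[87.8, 87.8, 87.8, 87.8, 87.8], xyz=[[-20, 40, 30], [-25, 40, 30], [-25, 40, 30], [-25, 40, 30], [-20, 40, 0]], spin=[0, 0, 0, 0, 0])

```text
t: 17.0
ee_pos: [410.3, 304.1, 148.3]
tool_rot: [-0.079, 1.564, 0.083]
contact_force: [1.1, -0.6, 1.0]
opening: 87.6
```

Request:
carry_out(fingers=[87.8, 87.8, 87.8, 87.8], xyz=[[-20, 40, 0], [-20, 30, 0], [0, 0, 0], [0, 0, 0]], spin=[0, 0, 0, 0])

```text
t: 17.4
ee_pos: [369.4, 372.0, 144.8]
tool_rot: [-0.084, 1.569, 0.083]
contact_force: [0.4, -1.1, 0.3]
opening: 88.1
```

```bash
sed -i 's/top=(120,155),scene=(210,100)/top=(240,120),scene=(110,120)/;s/y+120/y+140/' look.py; python3 look.py 10
```

```text
17.4 [369.35270524 371.97957386 144.82335183] 6.068891685111195 hand rel [-1.204634e+02  5.988481e+02 -1.036000e-01]
```

View pics/top10t.png

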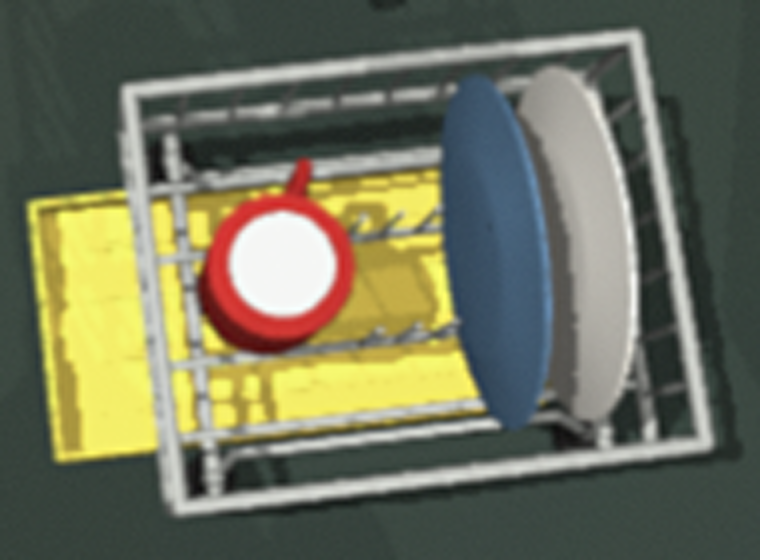

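View pics/scene10t.png

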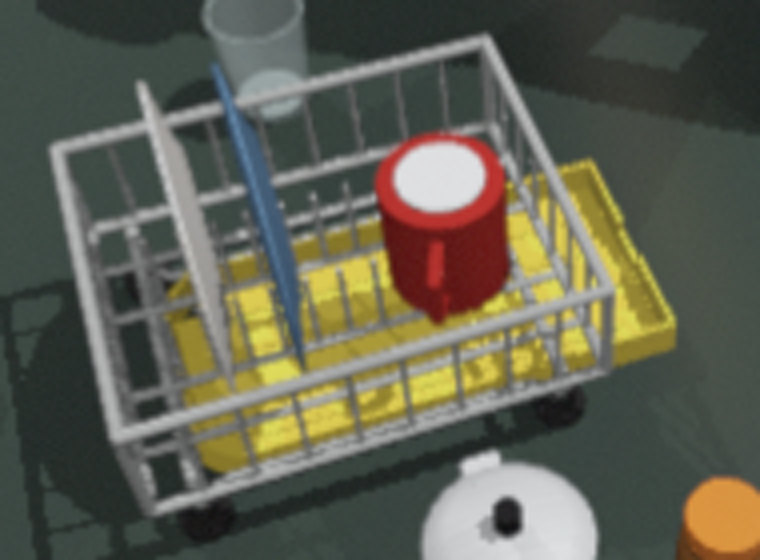

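```bash
python3 - <<'E'
import tf
from tf import *
T=viewer.snapshot('top');S=viewer.snapshot('scene')
L=[(75,150,26),(-75,150,26)]
for s,u,o,q in((T,[(28,203),(57,462)],(240,120),[550.12,-210.15,.103]),(S,[(676,322),(593,160)],(110,120),[553.18,-212.44,.1044])):
    tf.p=np.array(q); print(rel(fit([(s,L,z(u,o))])[0]))
    print(ray(s,z(u,o),26))
E
```

```text
[6.92400e-01 4.48665e+01 5.60000e-03]
[[604.89561618  -8.16293019  26.        ]
 [455.02800683 -24.49948926  26.        ]]
[-1.18100e+00  4.59369e+01 -6.70000e-03]
[[606.64642292 -10.23896978  26.        ]
 [458.77651727 -24.96631334  26.        ]]
```

Both views put the tray at y = 45–46 mm (target 45), within about 1 mm sideways and straight. Handing in.

```bash
python3 -c "
from bench import robot
print(robot.hand_in())"
```

```text
the job is handed in; nothing more can be done
None
```

The tray is fully home in the drainer. I straightened it by pushing its side wall with the two open fingertips. Then I pushed it by the tail wall, at 50–60 mm/s and slower near the end, between the front feet and back to the stop.

- **At the stop:** push force was about 1–4 N on the way in. It rose to 12 N and the motion stalled where the stop was expected, so I withdrew the hand. The job took 17.5 s.
- **Final position:** the last fit in the drainer frame, made separately from each camera, gives:

| | Top view | Scene view | Target |
|---|---|---|---|
| y (mm) | 44.9 | 45.9 | 45 |
| x (mm) | +0.7 | −1.2 | 0 |
| Yaw error (rad) | +0.006 | −0.007 | 0 |

- **Everything else:** the dishes, drainer and tumbler look unmoved in the last pictures, judged by eye. The hand is well clear of the tray.
- **Disagreements:** the two cameras differed by about 2–3 mm in absolute position, so I compared tray and drainer within each view. The networks' marks for the drainer were off in yaw by about 0.07 rad, so I fitted the basket rim corners instead.

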